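# Unlatch the gas bottle cage and hold its gate wide

## Robot

A 6-joint arm with a two-finger parallel gripper is mounted at the origin on the work surface. World frame = base frame: x ahead of the robot, y to its left, z up, the work surface at z = 0. Lengths are in m, angles in rad, forces in N, time in s.
With the tool pointing down it reaches from about 0.275 to 0.875 m from the base axis. Payload 12.5 kg.
Tool frame: the origin (TCP) lies on the centre line of the jaws, within the pads' length; the fingertips stand 14 mm ahead of it and the grasp point (between the pads) lies 5 mm behind it (tip_extent is the distance from the TCP to the fingertips, in m); z points along the fingers, y is the direction in which the jaws open and shut (so a half turn about z gives the same grasp; the last joint's range is limited). The gripper opens to 85 mm and grips with 20 to 120 N. Pads are 22 mm wide; open, the fingers measure 114 mm over their backs; the gripper's body (76 mm by 85 mm) begins 54 mm behind the grasp point. The pads swing forward as they close: fully open they stand 13 mm farther back than shut.
Start: joints at [-1.22, 0.351, 1.652, -0, 1.139, -0.085], TCP at [0.232, -0.499, 0.224] pointing down, gripper open.
Joint ranges: [-2.75, 2.75], [-0.79, 2.1], [0.01, 2.65], [-1.57, 4.71], [0.07, 3.14], [-2.87, 2.87]. Speed limits (rad/s): [2.22, 2.22, 2.79, 3.14, 3.14, 3.14].

## Interface

Orientations are given as a unit quaternion [w, x, y, z].
In Python, from workcell import * gives the robot as it stands.
- The arm moves only by the tool servo_tool, never from a script. Its arguments are lists of equal length, an entry for each row: "dr": the turn, a rotation vector about the world's x, y, z in rad, a list of three; "xyz": the shift along the world's x, y, z in m, a list of three; "fingers": the opening, from 0 (shut) to 1 (fully open). In form: {"dr": [[rx, ry, rz], ...], "xyz": [[x, y, z], ...], "fingers": [fingers, ...]}. A call has exactly 5 rows; each row is the pose to reach, as a shift and turn from the pose commanded when the call began; what a row does not reach only later rows make up. A row lasts 1/12 s, in which the tool goes at most 41.7 mm and 7.16 degrees, less where a joint would pass 70% of its speed; a pose out of reach is approached as far as the arm can. A call with a gripper value outside its range is refused whole. The fingers move at their own pace and stop on an object; "grip_force" is the grip in N (left out, the last holds). Time passes only in rows, so rows that repeat a pose let the fingers close, or fill a call up. It gives the time, the measured TCP pose, the force and the opening at its end, in the units of the state.
- read_state(): the state, without advancing time (a new reading comes with each control period).
- grab_frame(name): name is "scene" or "top" or "wrist"; returns the picture (384x512x3 uint8, red, green, blue); there is no depth.
- camera_info(name): a dict with "K" (3x3 intrinsics, pixels), "rvec" (rotation vector, rad) and "tvec" (3), from world to camera coordinates, as OpenCV has them. Camera axes: x right, y down, z forward; pixel columns grow to the right and rows downward; lengths in m; the calibration is good to about 2 mm. A picture is of the moment at which its call begins: read the wrist's pose just before it. camera_info takes no time and is no camera call; for the wrist camera it gives the pose at the moment of the call.
- job_done(): hands the job in, once; it reports no verdict.
The state is a dict: "time": time; "joint_pos": joint angles; "joint_vel": joint speeds; "effort": joint torques, N m; "tcp_pos": TCP position; "tool_rot": TCP orientation; "ft_force": force on the tool from outside, world axes, zero at the start; "moment": the same for the moment, N m; "grip_width": finger opening in m.
Only numpy, scipy, OpenCV 4.12 (cv2) and the standard library are available. Lean on these libraries where they do the work, as an engineer would, in place of code of your own. Each camera call takes 0.05 s, during which the arm holds its last target.

## Task

The bottle cage's gate is shut by two squeeze catches on top of its front: pinch the jaws of the catch with the wide jaws fully together first, and only then those of the catch with the narrow jaws (they stay in when let go). Then take the upright pull post on the gate, swing the gate out past its half-way detent until it stands about square to the cage front, and finish while holding it there, still, so a workmate can lift a bottle out: it swings back if let go. Leave everything else on the bench and on the cage where it is.

Things in the scene. Friction and masses are not known exactly. Their poses are not given: they have to be found in the camera images.
- cage: Grey bottle cage fixed on the bench; gate in its front. Origin on the bench at the middle of its front plane. x into the cage (away from the front), y along the front towards the hinge, z up. Header (top of the front) 160 mm above the bench, 340 mm long.
- wide_grip (a point): Midway between the jaws of the wide catch, 192 mm above the bench; axes as the cage's. Stands on the header, 37 mm behind the front plane, 60 mm left or right of its middle (catches may change places). Two upright steel jaws, 50 mm wide along x, 6 mm thick, tops 214 mm above the bench; outer faces 58 mm apart along y, 40 mm when fully squeezed along y.
- narrow_grip (a point): The same point of the narrow catch: like the wide catch but its jaws are only 14 mm wide along x; same heights, spacing, travel and axes.
- wide_jaw_l (a joint): Travel of the wide catch's +y jaw towards the middle, 0 (shut) to 0.009 m (fully squeezed); below about 0.006 its barb still holds the gate. Slides stiffly (about 4 N), stays where pushed.
- wide_jaw_r (a joint): The same for the wide catch's -y jaw.
- narrow_jaw_l (a joint): The same for the narrow catch's +y jaw.
- narrow_jaw_r (a joint): The same for the narrow catch's -y jaw.
- gate_post (a point): Grip point of the gate's pull post, 190 mm above the bench: upright round steel post, 16 mm dia, bare from 150 mm to its top at 215 mm, on a bracket 55 mm in front of the gate's plane. Shut, it stands in the middle of the front, 92 mm in front (-x) of the line of catches. Gate top bar 155 mm high, strike lugs to 178 mm. Axes turn with the gate, the cage's when shut.
- gate_hinge (a point): Point on the gate's vertical hinge axis, 190 mm above the bench, at the +y end of the cage front; cage axes. The post circles it at a radius of 137 mm; the gate leaf reaches 240 mm from it.
- gate (a joint): Gate angle, rad: 0 shut, grows as it opens outwards (post goes to the cage's -x, clockwise from above), stop at 1.70. Detent to be pushed through between about 0.6 and 1.1 (about 9 N at the post with the spring). A hinge spring pulls it shut all the way (about 4 N at the post when wide) and a damper slows it; let go wide, it sinks back to the detent at about 1.1.
- spray_can: Bystander, leave alone: standing metal spray can, 64 mm dia, 170 mm tall. Origin at its underside.
- filler_tin: Bystander, leave alone: squat filler tin, 90 mm dia, 90 mm tall. Origin at its underside.
- hammer: Bystander, leave alone: hammer lying on the bench. Origin at its underside.
- wrench: Bystander, leave alone: wrench lying on the bench. Origin at its underside.
- wire_spool: Bystander, leave alone: black spool, 100 mm dia, 45 mm tall, lying on the cage roof behind the catches. Origin at its underside.
- sanding_block: Bystander, leave alone: cork sanding block 70 x 110 x 35 mm. Origin at its underside.
- mug: Bystander, leave alone: white mug, 80 mm dia, 90 mm tall. Origin at its underside.

How it is judged:
By the outcome, as a careful person would: the job done as asked, in the order asked, and still so for the second after the job is handed in, while the arm keeps its last pose, push and grip.
It also fails if it takes over 54 s, if anything falls off the work surface, if the arm or the gripper's body presses on something with over 40 N, if the wrist force passes 120 N, or if a joint passes its speed limit or range.

## Working session

There is one attempt and no reset: what is moved stays moved. The work goes in short steps, Python scripts to look and compute and a tool call to move; the robot and the scene stay as the last step left them, time stands still between calls to the robot, and variables do not carry over. Pictures are saved under pics/ and viewed, and the job is handed in when it is done.

Besides the shell and the picture viewer there is one more tool, called by a JSON object that holds its "name" and its "arguments", one argument or row to a line. servo_tool: Moves the arm, as the interface text tells. Its arguments: {"type":"object","properties":{"dr":{"type":"array"},"xyz":{"type":"array"},"fingers":{"type":"array"},"grip_force":{"type":"number"}},"required":["dr","xyz","fingers"]}

```bash
mkdir -p pics; ls; python3 - <<'E'
from workcell import *
import cv2
s=read_state();print({k:s[k] for k in s})
for n in ["scene","top","wrist"]:
    print(n,camera_info(n))
    cv2.imwrite(f"pics/{n}0.png",cv2.cvtColor(grab_frame(n),cv2.COLOR_RGB2BGR))
E
```

```text
pics
{'time': 0.0, 'joint_pos': array([-1.21961077e+00,  3.51253963e-01,  1.65242749e+00,  7.92970858e-06,
        1.13908246e+00, -8.46033424e-02]), 'joint_vel': array([-0.00015581, -0.00016001,  0.00016259,  0.00031626, -0.00028794,
       -0.00157596]), 'effort': array([ 6.10843854e-04, -5.06105983e+01, -2.91408563e+01, -2.40156055e-05,
        4.59224000e-03, -2.82782565e-05]), 'tcp_pos': array([ 0.2320764 , -0.49826795,  0.22384742]), 'tool_rot': array([-5.80914626e-04,  9.76354971e-01,  2.16172681e-01, -7.42602687e-05]), 'ft_force': array([ 1.09350327, -0.91962647, -0.65527477]), 'moment': array([-0.00650952,  0.00798142,  0.00872087]), 'grip_width': 0.0852649416472871}
scene {'K': array([[437.2992453 ,   0.        , 257.31953259],
       [  0.        , 437.2992453 , 188.04018314],
       [  0.        ,   0.        ,   1.        ]]), 'rvec': array([ 1.58743666,  1.92539402, -0.81926348]), 'tvec': array([ 0.11221243, -0.24713428,  1.88791329])}
top {'K': array([[371.32817728,   0.        , 254.3952928 ],
       [  0.        , 371.32817728, 194.21755718],
       [  0.        ,   0.        ,   1.        ]]), 'rvec': array([ 2.1818324 , -2.16180958,  0.0678632 ]), 'tvec': array([2.34911182e-04, 5.79491154e-01, 1.20174044e+00])}
wrist {'K': array([[286.50732109,   0.        , 256.44908223],
       [  0.        , 286.50732109, 187.54244228],
       [  0.        ,   0.        ,   1.        ]]), 'rvec': array([-2.44213591,  1.55545127,  0.22226729]), 'tvec': array([-0.54798436, -0.03624254,  0.37824057])}
```

View pics/scene0.png

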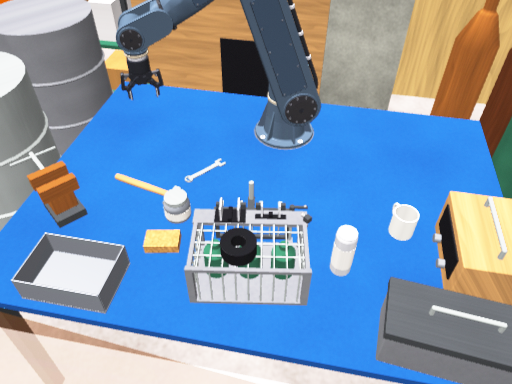

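View pics/top0.png

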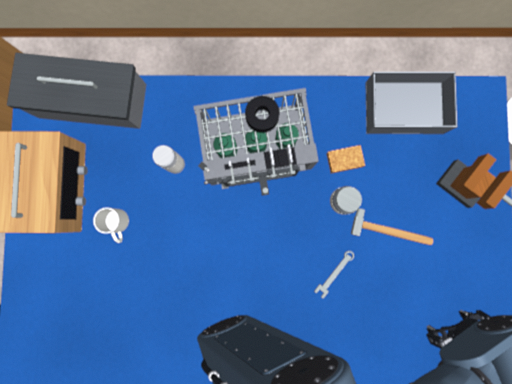

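View pics/wrist0.png

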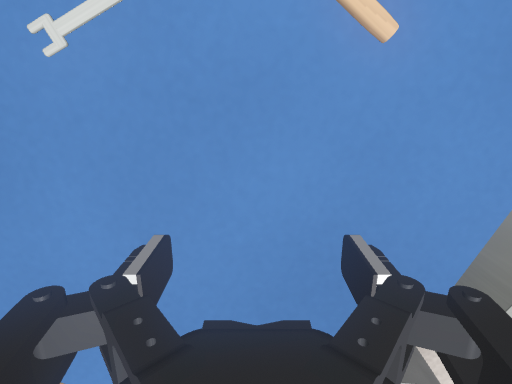

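```bash
python3 - <<'E'
import cv2
a=cv2.imread("pics/top0.png")[80:210,185:335]; cv2.imwrite("pics/topz.png",cv2.resize(a,None,fx=5,fy=4.6,interpolation=cv2.INTER_CUBIC)[:600,:750])
a=cv2.imread("pics/scene0.png")[170:310,180:320]; cv2.imwrite("pics/scz.png",cv2.resize(a,None,fx=4.2,fy=4.2,interpolation=cv2.INTER_CUBIC))
E
```

```text
(no output)
```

View pics/topz.png

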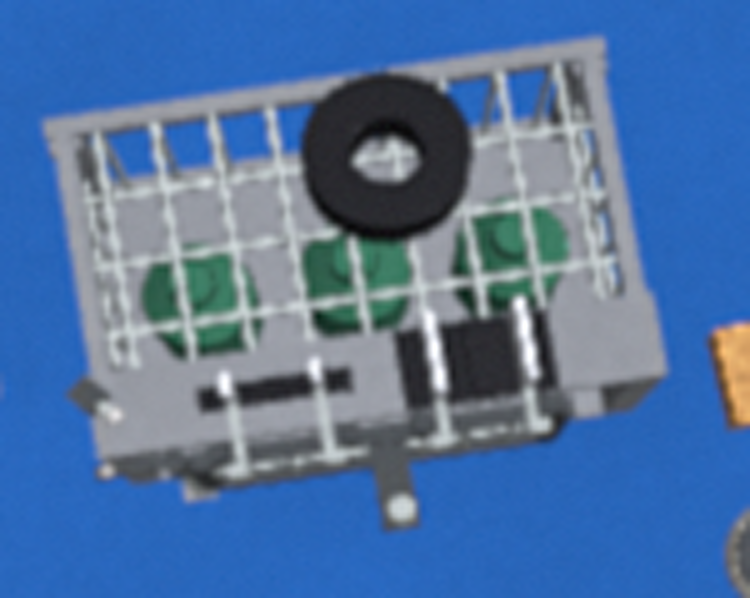

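View pics/scz.png

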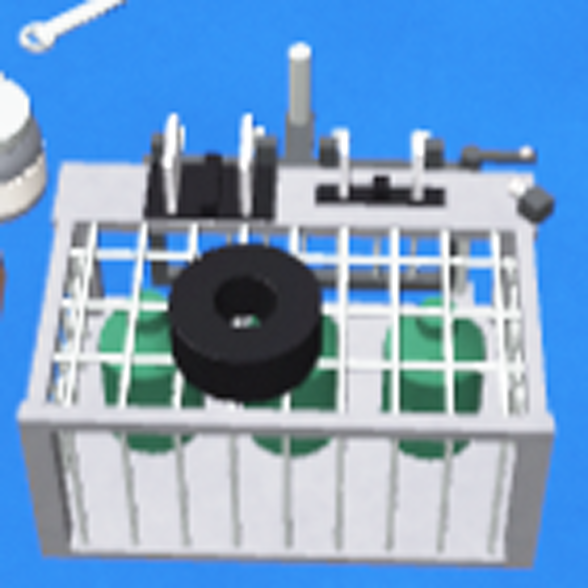

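```bash
cat > h.py <<'E'
from workcell import *
import cv2, numpy as np
from scipy.optimize import least_squares
from scipy.spatial.transform import Rotation as R
def proj(ci,P): return cv2.projectPoints(np.array(P,float).reshape(-1,1,3),ci["rvec"],ci["tvec"],ci["K"],None)[0][:,0]
def c2w(p,P):
    P=np.atleast_2d(np.array(P,float)); c,s=np.cos(p[2]),np.sin(p[2])
    return np.c_[p[0]+c*P[:,0]-s*P[:,1],p[1]+s*P[:,0]+c*P[:,1],P[:,2]]
def fit(obs,p0=(0.7,0,0)):
    # obs: list of (caminfo,[cagepts],[pix])
    f=lambda p: np.concatenate([(proj(ci,c2w(p,P))-np.array(q)).ravel() for ci,P,q in obs])
    r=least_squares(f,p0,loss="soft_l1"); return r.x,f(r.x).reshape(-1,2)
E
python3 - <<'E'
from h import *
t=camera_info("top");s=camera_info("scene")
z=.214
J={'nl':(.037,.086,z),'nr':(.037,.034,z),'wl':(.037,-.034,z),'wr':(.037,-.086,z),'post':(-.055,0,.215)}
T={'nl':(225,383),'nr':(315,370),'wl':(435,350),'wr':(526,338),'post':(401,508)}
S={'nl':(419,135),'nr':(341,134),'post':(299,50),'wl':(248,125),'wr':(174,125)}
o=[(t,[J[k] for k in T],[(185+u/5,80+v/4.6) for u,v in T.values()]),(s,[J[k] for k in S],[(180+u/4.2,170+v/4.2) for u,v in S.values()])]
for oo in (o,o[:1],o[1:]):
    p,r=fit(oo);print(p,'\n',r.round(1).tolist())
p,_=fit(o)
print(c2w(p,[(.037,-.06,.192),(.037,.06,.192),(-.055,0,.19),(0,.1255,.19)]))
E
```

```text
[ 0.62710867 -0.01812372  0.16742966] 
 [[-0.5, 0.5], [-0.2, 0.4], [-0.3, 0.9], [-0.1, 0.6], [-0.2, 0.7], [-0.3, 1.7], [0.3, 1.5], [-0.4, -0.5], [-1.0, 3.2], [-1.2, 2.8]]
[ 0.62887305 -0.01892096  0.17033031] 
 [[-0.2, -0.0], [0.0, -0.2], [-0.0, 0.3], [0.1, -0.1], [0.1, 0.1]]
[ 0.61863081 -0.01786195  0.14531795] 
 [[-0.1, 0.1], [0.7, -0.3], [0.6, -2.3], [-0.5, 1.0], [-0.7, 0.3]]
[[ 0.67359018 -0.07111871  0.192     ]
 [ 0.65359236  0.04720326  0.192     ]
 [ 0.57287777 -0.02728939  0.19      ]
 [ 0.60619428  0.10562134  0.19      ]]
```

{"name": "servo_tool", "arguments": {
  "dr": [
    [0, 0, -0.05],
    [0, 0, -0.1],
    [0, 0, -0.15],
    [0, 0, -0.2],
    [0, 0, -0.266]
  ],
  "xyz": [
    [0.022, 0.022, 0.025],
    [0.047, 0.045, 0.045],
    [0.073, 0.07, 0.065],
    [0.1, 0.095, 0.08],
    [0.127, 0.12, 0.096]
  ],
  "fingers": [1, 1, 1, 1, 1],
  "grip_force": 40
}}

```text
time: 0.57
tcp_pos: [0.36, -0.3772, 0.3212]
tool_rot: [-0.0, 0.997, 0.083, 0.0]
ft_force: [0.3, -0.2, 0.6]
grip_width: 0.0855
```

{"name": "servo_tool", "arguments": {
  "dr": [
    [0, 0, 0],
    [0, 0, 0],
    [0, 0, 0],
    [0, 0, 0],
    [0, 0, 0]
  ],
  "xyz": [
    [0.028, 0.027, 0],
    [0.057, 0.055, 0],
    [0.085, 0.082, 0],
    [0.113, 0.11, 0],
    [0.142, 0.137, 0]
  ],
  "fingers": [1, 1, 1, 1, 1]
}}

```text
time: 0.98
tcp_pos: [0.5022, -0.2398, 0.3204]
tool_rot: [-0.0, 0.996, 0.085, -0.0]
ft_force: [0.1, -0.6, -0.2]
grip_width: 0.0857
```

{"name": "servo_tool", "arguments": {
  "dr": [
    [0, 0, 0],
    [0, 0, 0],
    [0, 0, 0],
    [0, 0, 0],
    [0, 0, 0]
  ],
  "xyz": [
    [0.028, 0.027, 0],
    [0.057, 0.055, 0],
    [0.085, 0.082, 0],
    [0.113, 0.11, 0],
    [0.142, 0.137, 0]
  ],
  "fingers": [1, 1, 1, 1, 1]
}}

```text
time: 1.4
tcp_pos: [0.6442, -0.1027, 0.3202]
tool_rot: [-0.0, 0.996, 0.085, -0.0]
ft_force: [-0.4, -0.4, -0.7]
grip_width: 0.0854
```

{"name": "servo_tool", "arguments": {
  "dr": [
    [0, 0, 0],
    [0, 0, 0],
    [0, 0, 0],
    [0, 0, 0],
    [0, 0, 0]
  ],
  "xyz": [
    [0.02, 0.02, 0],
    [0.031, 0.031, 0],
    [0.031, 0.031, 0],
    [0.031, 0.031, 0],
    [0.031, 0.031, 0]
  ],
  "fingers": [1, 1, 1, 1, 1]
}}

```text
time: 1.82
tcp_pos: [0.6737, -0.0742, 0.3202]
tool_rot: [0.0, 0.996, 0.085, -0.0]
ft_force: [0.1, 0.3, 0.3]
grip_width: 0.0854
```

```bash
python3 - <<'E'
from h import *
ci=camera_info("wrist");s=read_state();print(s["tcp_pos"],s["tool_rot"])
im=cv2.cvtColor(grab_frame("wrist"),cv2.COLOR_RGB2BGR)
np.save("w1.npy",ci,allow_pickle=True)
cv2.imwrite("pics/w1.png",cv2.resize(im,None,fx=1.5,fy=1.5))
p=(0.6289,-0.0189,.170)
z=.214
print((1.5*proj(ci,c2w(p,[(x,y,z) for y in (.086,.034) for x in (.03,.044)]+[(x,y,z) for y in (-.034,-.086) for x in (.012,.062)]+[(-.055,0,.215)]))).round(0).tolist())
E
```

```text
[ 0.67370917 -0.0741967   0.32020448] [ 6.23828926e-05  9.96414870e-01  8.46009910e-02 -2.75284759e-04]
[[148.0, 283.0], [144.0, 261.0], [232.0, 283.0], [230.0, 261.0], [343.0, 310.0], [340.0, 232.0], [425.0, 310.0], [427.0, 232.0], [295.0, 405.0]]
```

View pics/w1.png

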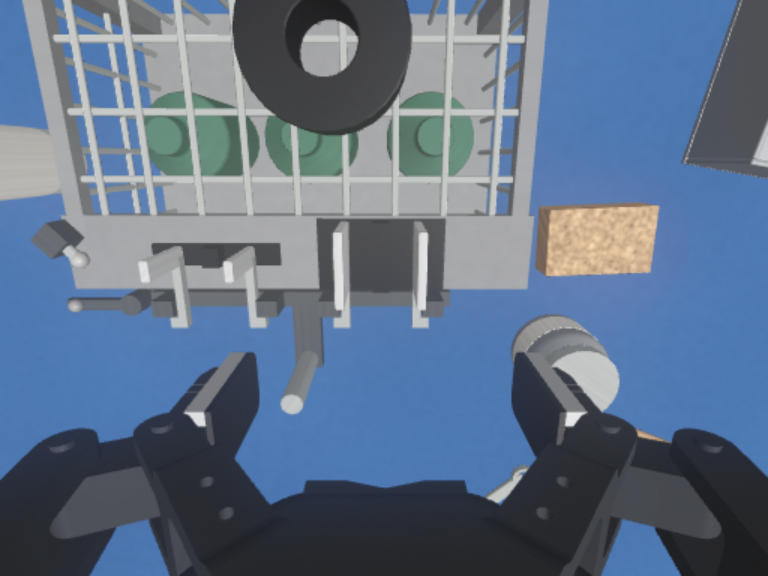

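{"name": "servo_tool", "arguments": {
  "dr": [
    [0, 0, 0],
    [0, 0, 0],
    [0, 0, 0],
    [0, 0, 0],
    [0, 0, 0]
  ],
  "xyz": [
    [0.002, 0.003, -0.025],
    [0.002, 0.003, -0.055],
    [0.002, 0.003, -0.085],
    [0.002, 0.003, -0.115],
    [0.002, 0.003, -0.13]
  ],
  "fingers": [1, 1, 1, 1, 1]
}}

```text
time: 2.28
tcp_pos: [0.6742, -0.0714, 0.1869]
tool_rot: [-0.0, 0.996, 0.084, -0.002]
ft_force: [-0.3, -0.2, 0.1]
grip_width: 0.0855
```

{"name": "servo_tool", "arguments": {
  "dr": [
    [0, 0, 0],
    [0, 0, 0],
    [0, 0, 0],
    [0, 0, 0],
    [0, 0, 0]
  ],
  "xyz": [
    [0, 0, 0],
    [0, 0, 0],
    [0, 0, 0],
    [0, 0, 0],
    [0, 0, 0]
  ],
  "fingers": [0.7, 0.65, 0.6, 0.5, 0.4]
}}

```text
time: 2.7
tcp_pos: [0.6771, -0.0705, 0.1941]
tool_rot: [0.0, 0.996, 0.085, 0.002]
ft_force: [-4.2, 0.0, 5.1]
grip_width: 0.0359
```

```bash
cat > look.py <<'E'
from h import *
import sys
n=sys.argv[1];o=sys.argv[2]
s=read_state();print(s["time"],s["tcp_pos"],s["tool_rot"],s["ft_force"],s["moment"],s["grip_width"])
im=cv2.cvtColor(grab_frame(n),cv2.COLOR_RGB2BGR)
if len(sys.argv)>3:
    a=list(map(int,sys.argv[3:7])); im=im[a[1]:a[3],a[0]:a[2]]
f=min(800/im.shape[1],600/im.shape[0])
cv2.imwrite(f"pics/{o}.png",cv2.resize(im,None,fx=f,fy=f,interpolation=cv2.INTER_CUBIC)[:600,:800])
E
python3 look.py wrist w2; python3 look.py scene s2 170 150 330 270
```

```text
2.7 [ 0.67712711 -0.07048705  0.19413224] [5.62138489e-05 9.96410086e-01 8.46306199e-02 2.14386617e-03] [-4.21741856  0.00804828  5.13580549] [ 0.13304248  0.70065952 -0.0294944 ] 0.03588949918921512
2.75 [ 0.67710934 -0.0705391   0.19406966] [1.95435674e-04 9.96404683e-01 8.46939625e-02 2.14539679e-03] [-3.90961213  2.47764185 10.26890605] [ 0.64355805  0.72388483 -0.06198358] 0.03595962058621372
```

View pics/w2.png

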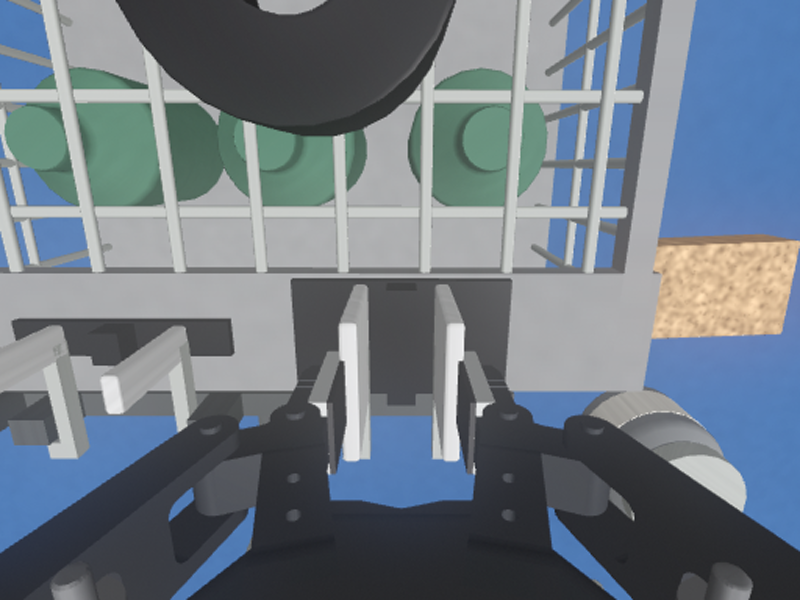

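View pics/s2.png

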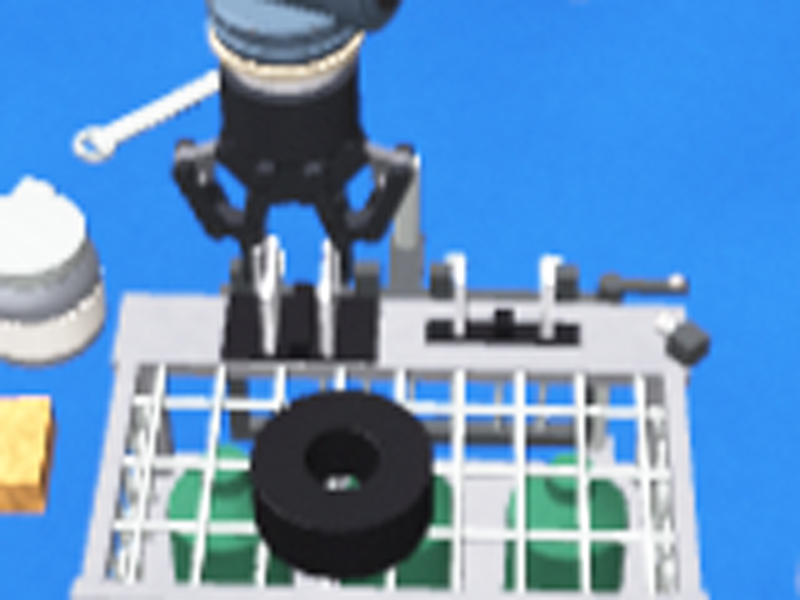

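```bash
python3 - <<'E'
from h import *
ci=camera_info("wrist");s=read_state()
p=(0.6289,-0.0189,.170)
f=800/512
print((f*proj(ci,c2w(p,[(x,y,.214) for y in (-.04,-.08) for x in (.012,.062)]))).round(0).tolist())
print((f*proj(ci,c2w(p,[(.037,-.06+.02*a,z) for a in (-1,1) for z in (.17,.192,.214)]))).round(0).tolist())
M=R.from_quat(np.roll(s["tool_rot"],-1)).as_matrix()
for q in [(0,.018,.014),(0,-.018,.014),(.011,-.018,.014),(-.011,-.018,.014),(0,-.018,-.02)]:
    print(q,(f*proj(ci,s["tcp_pos"]+M@np.array(q))).round(0).tolist(), s["tcp_pos"]+M@np.array(q))
im=cv2.cvtColor(grab_frame("wrist"),cv2.COLOR_RGB2BGR)[170:330,150:350]
cv2.imwrite("pics/w2z.png",cv2.resize(im,None,fx=3.75,fy=3.75,interpolation=cv2.INTER_CUBIC))
E
```

```text
[[349.0, 463.0], [344.0, 324.0], [467.0, 463.0], [474.0, 324.0]]
[[455.0, 344.0], [462.0, 367.0], [471.0, 397.0], [359.0, 344.0], [353.0, 367.0], [346.0, 397.0]]
(0, 0.018, 0.014) [[450.0, 350.0]] [ 0.68020485 -0.08826436  0.18010163]
(0, -0.018, 0.014) [[359.0, 350.0]] [ 0.67412766 -0.05278103  0.18007267]
(0.011, -0.018, 0.014) [[358.0, 323.0]] [ 0.68496969 -0.05092409  0.18011977]
(-0.011, -0.018, 0.014) [[360.0, 375.0]] [ 0.66328563 -0.05463797  0.18002558]
(0, -0.018, -0.02) [[349.0, 392.0]] [ 0.67397957 -0.05277864  0.21407235]
```

View pics/w2z.png

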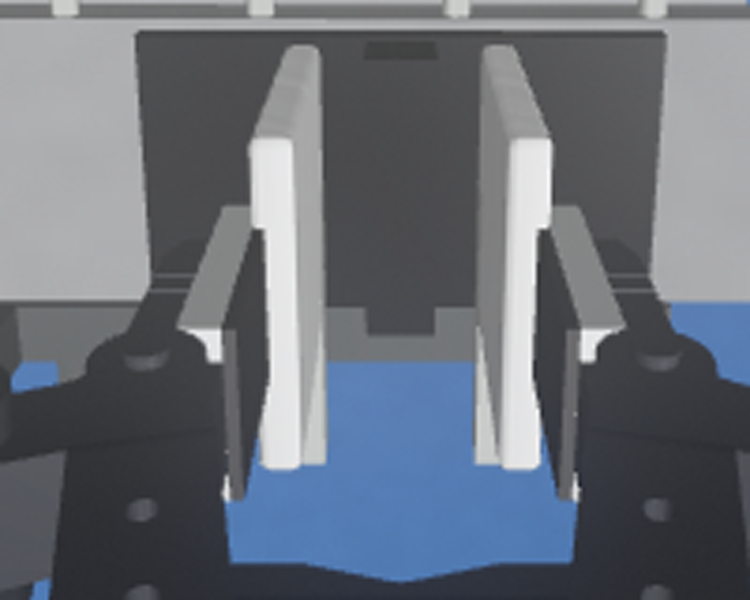

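{"name": "servo_tool", "arguments": {
  "dr": [
    [0, 0, 0],
    [0, 0, 0],
    [0, 0, 0],
    [0, 0, 0],
    [0, 0, 0]
  ],
  "xyz": [
    [0, 0, 0],
    [0, 0, 0],
    [0, 0, 0],
    [0, 0, 0],
    [0, 0, 0]
  ],
  "fingers": [0.3, 0.3, 0.3, 0.3, 0.3],
  "grip_force": 60
}}

```text
time: 3.27
tcp_pos: [0.6771, -0.0705, 0.1944]
tool_rot: [0.0, 0.996, 0.085, 0.002]
ft_force: [-4.3, 2.9, 12.5]
grip_width: 0.0338
```

{"name": "servo_tool", "arguments": {
  "dr": [
    [0, 0, 0],
    [0, 0, 0],
    [0, 0, 0],
    [0, 0, 0],
    [0, 0, 0]
  ],
  "xyz": [
    [0, 0, 0],
    [0, 0, 0],
    [0, 0, 0],
    [0, 0, 0],
    [0, 0, 0]
  ],
  "fingers": [0.7, 1, 1, 1, 1]
}}

```text
time: 3.68
tcp_pos: [0.6762, -0.0707, 0.1905]
tool_rot: [0.0, 0.996, 0.085, 0.0]
ft_force: [-0.0, -0.7, -0.3]
grip_width: 0.0855
```

{"name": "servo_tool", "arguments": {
  "dr": [
    [0, 0, 0],
    [0, 0, 0],
    [0, 0, 0],
    [0, 0, 0],
    [0, 0, 0]
  ],
  "xyz": [
    [0, 0, 0.02],
    [0, 0, 0.05],
    [0, 0, 0.08],
    [0, 0, 0.1],
    [0, 0, 0.1]
  ],
  "fingers": [1, 1, 1, 1, 1]
}}

```text
time: 4.1
tcp_pos: [0.6776, -0.0709, 0.2957]
tool_rot: [0.001, 0.996, 0.085, 0.004]
ft_force: [-0.4, 0.5, 1.2]
grip_width: 0.0853
```

```bash
python3 look.py wrist w3;  python3 look.py top t3 185 80 335 210
```

```text
4.1 [ 0.67764985 -0.07085393  0.29567568] [0.00099837 0.9963908  0.08479966 0.00365913] [-0.3896243   0.5370566   1.17996763] [-0.00302108 -0.04461075 -0.01515104] 0.08531393442292526
4.15 [ 0.67697998 -0.07074641  0.29285991] [5.59240691e-04 9.96397199e-01 8.47819714e-02 2.07995103e-03] [ 0.11234378 -0.461291    0.01809888] [-0.03415694  0.02340997 -0.00138295] 0.08554509478529397
```

View pics/w3.png

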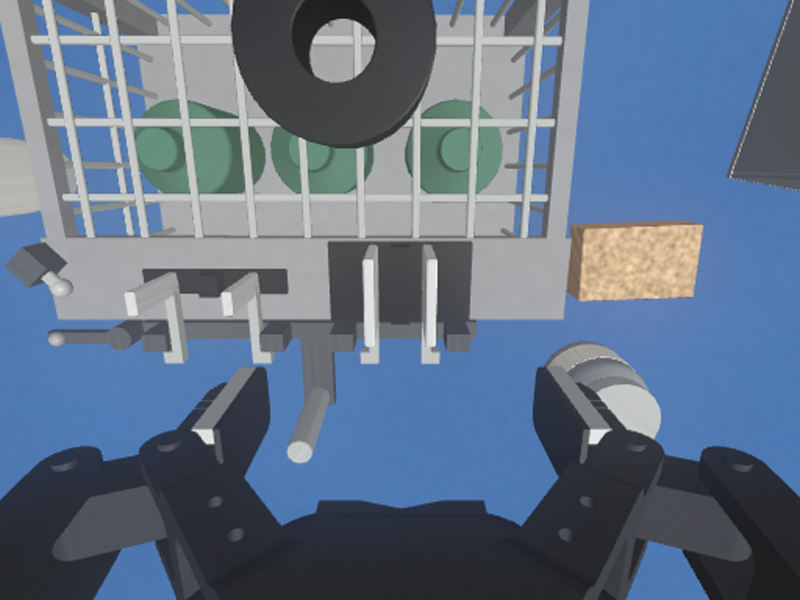

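{"name": "servo_tool", "arguments": {
  "dr": [
    [0, 0, 0],
    [0, 0, 0],
    [0, 0, 0],
    [0, 0, 0],
    [0, 0, 0]
  ],
  "xyz": [
    [-0.005, 0.03, 0],
    [-0.012, 0.07, 0],
    [-0.018, 0.105, 0],
    [-0.02, 0.118, 0],
    [-0.02, 0.118, 0]
  ],
  "fingers": [1, 1, 1, 1, 1],
  "grip_force": 40
}}

```text
time: 4.62
tcp_pos: [0.6553, 0.0503, 0.2892]
tool_rot: [-0.0, 0.996, 0.086, -0.001]
ft_force: [0.3, 0.0, -0.4]
grip_width: 0.0858
```

{"name": "servo_tool", "arguments": {
  "dr": [
    [0, 0, 0],
    [0, 0, 0],
    [0, 0, 0],
    [0, 0, 0],
    [0, 0, 0]
  ],
  "xyz": [
    [0, 0, -0.02],
    [0, 0, -0.05],
    [0, 0, -0.08],
    [0, 0, -0.1],
    [0, 0, -0.1]
  ],
  "fingers": [1, 1, 1, 1, 1]
}}

```text
time: 5.03
tcp_pos: [0.6539, 0.0462, 0.1847]
tool_rot: [-0.0, 0.996, 0.084, -0.004]
ft_force: [-0.1, -0.5, -0.9]
grip_width: 0.0856
```

```bash
python3 look.py wrist w4
```

```text
5.0333 [0.65389636 0.04619995 0.18473648] [-2.23103931e-04  9.96424245e-01  8.43770663e-02 -4.38005031e-03] [-0.07358412 -0.4744091  -0.94203135] [-0.05831518 -0.01043455  0.01562942] 0.08560641738910084
```

View pics/w4.png

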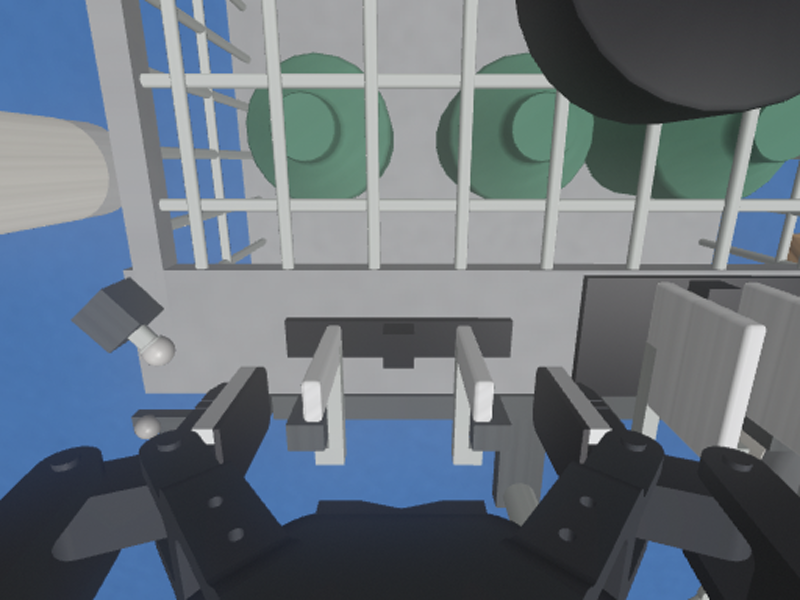

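{"name": "servo_tool", "arguments": {
  "dr": [
    [0, 0, 0],
    [0, 0, 0],
    [0, 0, 0],
    [0, 0, 0],
    [0, 0, 0]
  ],
  "xyz": [
    [0, 0, 0],
    [0, 0, 0],
    [0, 0, 0],
    [0, 0, 0],
    [0, 0, 0]
  ],
  "fingers": [0.7, 0.65, 0.6, 0.5, 0.4]
}}

```text
time: 5.5
tcp_pos: [0.6573, 0.0479, 0.1935]
tool_rot: [-0.0, 0.996, 0.085, 0.002]
ft_force: [-3.8, 0.2, 4.6]
grip_width: 0.0356
```

{"name": "servo_tool", "arguments": {
  "dr": [
    [0, 0, 0],
    [0, 0, 0],
    [0, 0, 0],
    [0, 0, 0],
    [0, 0, 0]
  ],
  "xyz": [
    [0, 0, 0],
    [0, 0, 0],
    [0, 0, 0],
    [0, 0, 0],
    [0, 0, 0]
  ],
  "fingers": [0.3, 0.3, 0.3, 0.3, 0.3],
  "grip_force": 60
}}

```text
time: 5.92
tcp_pos: [0.6573, 0.0478, 0.1937]
tool_rot: [-0.0, 0.996, 0.085, 0.002]
ft_force: [-2.4, 2.1, 13.7]
grip_width: 0.0334
```

```bash
python3 look.py wrist w5
```

```text
5.9167 [0.65731408 0.04784257 0.19373299] [-1.43893033e-04  9.96389665e-01  8.48653269e-02  2.34337347e-03] [-2.38495095  2.09582165 13.73433641] [0.50478175 0.55777065 0.01661152] 0.03335522658046721
```

View pics/w5.png

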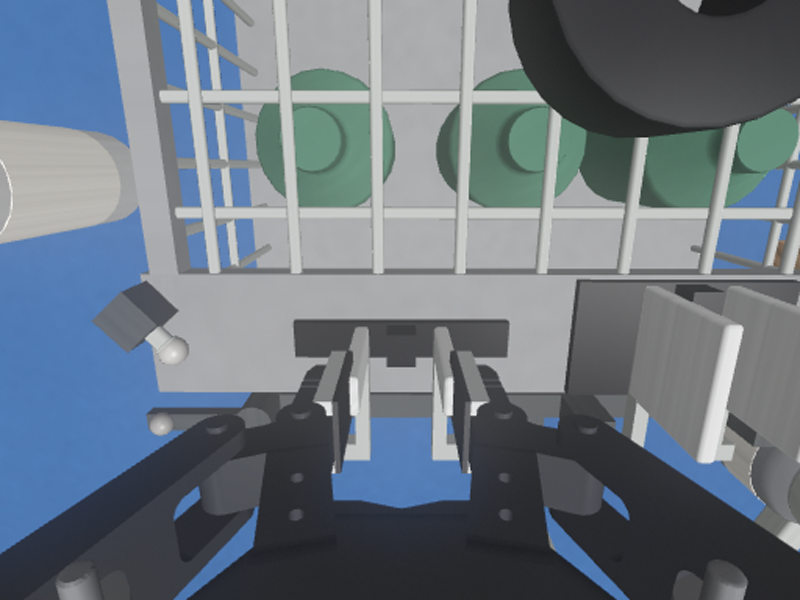

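{"name": "servo_tool", "arguments": {
  "dr": [
    [0, 0, 0],
    [0, 0, 0],
    [0, 0, 0],
    [0, 0, 0],
    [0, 0, 0]
  ],
  "xyz": [
    [0, 0, 0],
    [0, 0, 0],
    [0, 0, 0],
    [0, 0, 0],
    [0, 0, 0.01]
  ],
  "fingers": [0.7, 1, 1, 1, 1]
}}

```text
time: 6.38
tcp_pos: [0.6553, 0.0473, 0.1988]
tool_rot: [-0.0, 0.996, 0.085, -0.002]
ft_force: [-0.1, 0.7, -0.6]
grip_width: 0.0853
```

{"name": "servo_tool", "arguments": {
  "dr": [
    [0, 0, 0],
    [0, 0, 0],
    [0, 0, 0],
    [0, 0, 0],
    [0, 0, 0]
  ],
  "xyz": [
    [0, 0, 0.025],
    [0, 0, 0.055],
    [0, 0, 0.08],
    [0, 0, 0.09],
    [0, 0, 0.09]
  ],
  "fingers": [1, 1, 1, 1, 1]
}}

```text
time: 6.8
tcp_pos: [0.6571, 0.0474, 0.2936]
tool_rot: [0.0, 0.996, 0.085, 0.002]
ft_force: [0.2, -0.5, 0.1]
grip_width: 0.0854
```

```bash
python3 look.py wrist w6;python3 look.py top t6 185 80 335 210
```

```text
6.8 [0.657066   0.0473992  0.29358218] [2.15278747e-04 9.96396243e-01 8.47859465e-02 2.41334909e-03] [ 0.19461755 -0.52338092  0.09011681] [-0.0338862  -0.08306484  0.00129314] 0.08538034167997736
6.85 [0.65639803 0.04739308 0.29112647] [8.34820164e-05 9.96399029e-01 8.47839340e-02 8.07949679e-04] [-0.16190842 -0.16043005 -0.60610519] [-0.02736406  0.05222654 -0.0239541 ] 0.08533115729354303
```

View pics/w6.png

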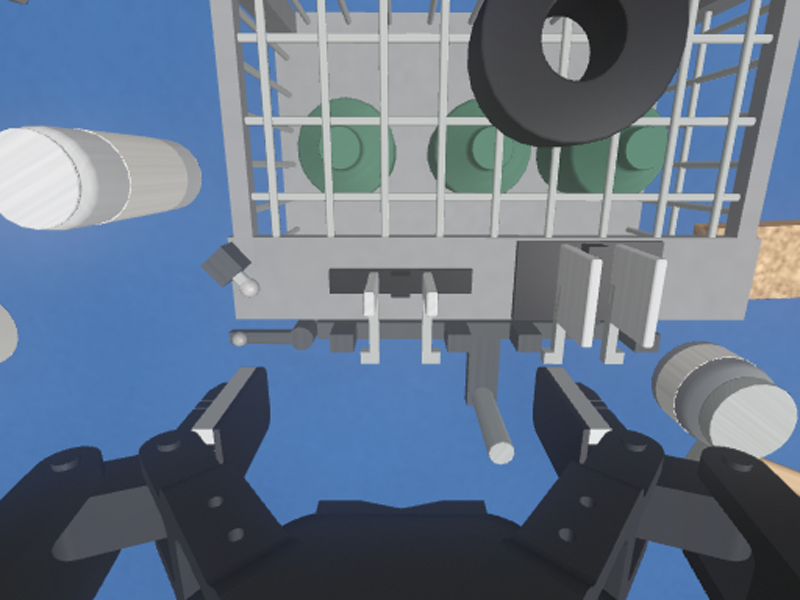

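{"name": "servo_tool", "arguments": {
  "dr": [
    [0, 0, 0.11],
    [0, 0, 0.23],
    [0, 0, 0.35],
    [0, 0, 0.47],
    [0, 0, 0.58]
  ],
  "xyz": [
    [-0.008, -0.007, 0],
    [-0.016, -0.015, 0],
    [-0.024, -0.022, 0],
    [-0.032, -0.03, 0],
    [-0.041, -0.037, 0]
  ],
  "fingers": [0.9, 0.8, 0.7, 0.6, 0.55]
}}

```text
time: 7.32
tcp_pos: [0.6142, 0.01, 0.2881]
tool_rot: [-0.001, 0.929, 0.369, -0.002]
ft_force: [0.7, -0.5, -0.8]
grip_width: 0.0474
```

{"name": "servo_tool", "arguments": {
  "dr": [
    [0, 0, 0.12],
    [0, 0, 0.24],
    [0, 0, 0.36],
    [0, 0, 0.48],
    [0, 0, 0.58]
  ],
  "xyz": [
    [-0.008, -0.0075, 0],
    [-0.017, -0.015, 0],
    [-0.025, -0.023, 0],
    [-0.033, -0.031, 0],
    [-0.04, -0.0375, 0]
  ],
  "fingers": [0.55, 0.55, 0.55, 0.55, 0.55]
}}

```text
time: 7.73
tcp_pos: [0.574, -0.0275, 0.2884]
tool_rot: [-0.001, 0.785, 0.619, -0.001]
ft_force: [-0.0, -0.4, -0.8]
grip_width: 0.0472
```

```bash
python3 look.py wrist w7; python3 - <<'E'
from h import *
ci=camera_info("wrist");s=read_state();print(s["joint_pos"].round(2))
print(proj(ci,[[.575,-.0265,.215],s["tcp_pos"]])*800/512)
E
```

```text
7.7333 [ 0.57398748 -0.02749005  0.28835916] [-0.00115207  0.78510973  0.61935449 -0.00118688] [-0.02768167 -0.44757355 -0.80027369] [-0.00184226 -0.04421335  0.05342493] 0.047232553251117915
[-0.13  0.34  1.5  -0.    1.3   0.1 ]
[[405.22544043 302.84174706]
 [402.83016364 369.0806461 ]]
```

View pics/w7.png

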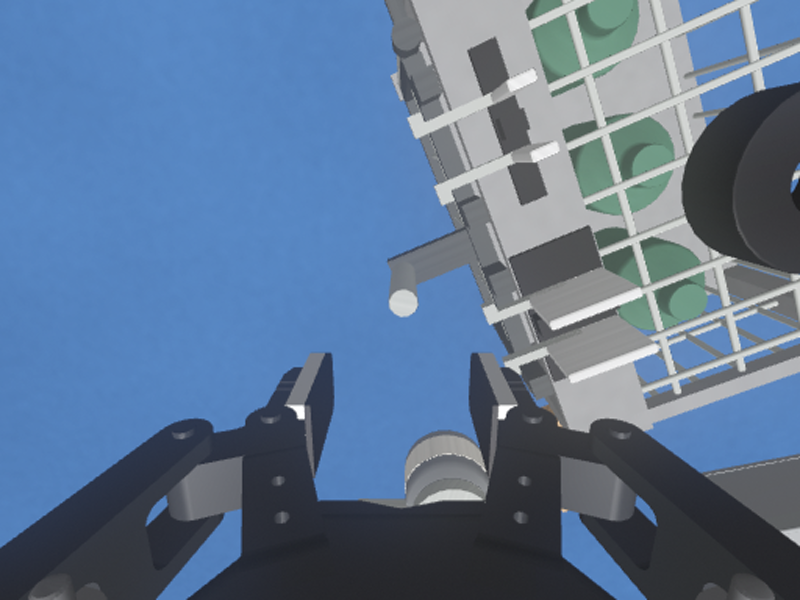

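{"name": "servo_tool", "arguments": {
  "dr": [
    [0, 0, 0],
    [0, 0, 0],
    [0, 0, 0],
    [0, 0, 0],
    [0, 0, 0]
  ],
  "xyz": [
    [0, 0, -0.02],
    [0, 0, -0.045],
    [0, 0, -0.07],
    [0, 0, -0.09],
    [0, 0, -0.1]
  ],
  "fingers": [0.42, 0.42, 0.42, 0.42, 0.42]
}}

```text
time: 8.2
tcp_pos: [0.5736, -0.0266, 0.1865]
tool_rot: [-0.002, 0.788, 0.616, -0.002]
ft_force: [-0.3, 0.4, 0.2]
grip_width: 0.0361
```

{"name": "servo_tool", "arguments": {
  "dr": [
    [0, 0, 0],
    [0, 0, 0],
    [0, 0, 0],
    [0, 0, 0],
    [0, 0, 0]
  ],
  "xyz": [
    [0, 0, 0],
    [0, 0, 0],
    [0, 0, 0],
    [0, 0, 0],
    [0, 0, 0]
  ],
  "fingers": [0.3, 0.2, 0, 0, 0],
  "grip_force": 60
}}

```text
time: 8.62
tcp_pos: [0.5751, -0.0269, 0.1907]
tool_rot: [-0.0, 0.787, 0.617, 0.0]
ft_force: [-0.7, 0.8, -4.4]
grip_width: 0.0137
```

```bash
python3 look.py wrist w8
```

```text
8.6167 [ 0.57511484 -0.02693488  0.1907162 ] [-4.97772751e-05  7.87059587e-01  6.16876974e-01  6.42843929e-05] [-0.70228856  0.77514598 -4.36601178] [ 0.16790922  0.14418774 -0.03485244] 0.013659242723500001
```

View pics/w8.png

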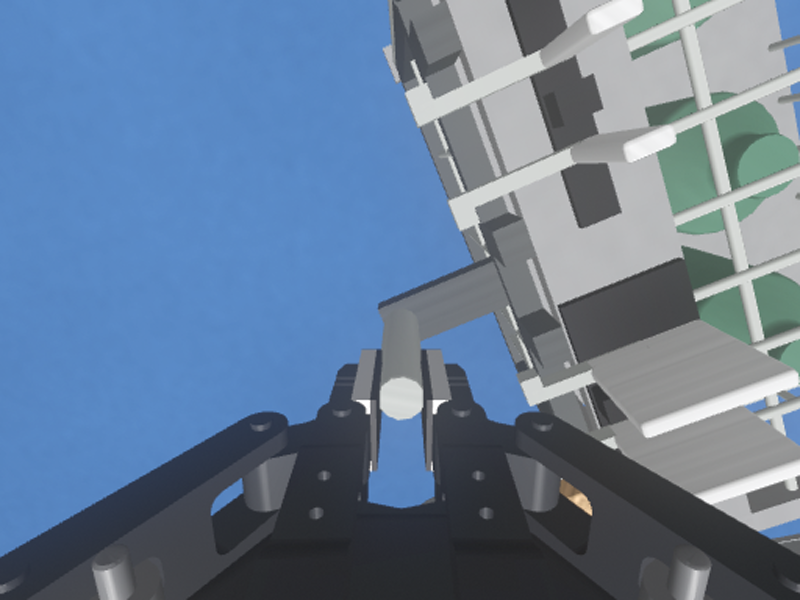

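```bash
python3 - <<'E'
import numpy as np
h=np.array([.6078,.1065]);r0=np.array([-.0328,-.1333])
P=lambda a:h+np.array([[np.cos(a),np.sin(a)],[-np.sin(a),np.cos(a)]])@r0
for k in range(6):
    b=.3*k; print(b,[(P(b+.06*i)-P(b)).round(4).tolist() for i in range(1,6)],P(b+.3).round(4))
E
```

```text
0.0 [[-0.0079, 0.0022], [-0.0157, 0.0049], [-0.0233, 0.008], [-0.0307, 0.0116], [-0.0379, 0.0156]] [ 0.5371 -0.0112]
0.3 [[-0.0069, 0.0045], [-0.0136, 0.0093], [-0.0199, 0.0146], [-0.0259, 0.0202], [-0.0316, 0.0262]] [0.5055 0.015 ]
0.6 [[-0.0053, 0.0063], [-0.0102, 0.0129], [-0.0147, 0.0198], [-0.0188, 0.0269], [-0.0225, 0.0343]] [0.483  0.0493]
0.8999999999999999 [[-0.0032, 0.0076], [-0.0059, 0.0154], [-0.0082, 0.0233], [-0.01, 0.0313], [-0.0113, 0.0394]] [0.4717 0.0888]
1.2 [[-0.0008, 0.0082], [-0.0011, 0.0164], [-0.001, 0.0247], [-0.0003, 0.0329], [0.0008, 0.041]] [0.4725 0.1298]
1.5 [[0.0016, 0.0081], [0.0038, 0.016], [0.0064, 0.0238], [0.0094, 0.0315], [0.0129, 0.0389]] [0.4854 0.1687]
```

{"name": "servo_tool", "arguments": {
  "dr": [
    [0, 0, -0.06],
    [0, 0, -0.12],
    [0, 0, -0.18],
    [0, 0, -0.24],
    [0, 0, -0.3]
  ],
  "xyz": [
    [-0.0079, 0.0022, 0],
    [-0.0157, 0.0049, 0],
    [-0.0233, 0.008, 0],
    [-0.0307, 0.0116, 0],
    [-0.0379, 0.0156, 0]
  ],
  "fingers": [0, 0, 0, 0, 0],
  "grip_force": 60
}}

```text
time: 9.08
tcp_pos: [0.5378, -0.0115, 0.1907]
tool_rot: [0.001, 0.871, 0.491, 0.001]
ft_force: [5.3, 1.6, -8.9]
grip_width: 0.0133
```

```bash
python3 look.py top t9 185 80 335 210
```

```text
9.0833 [ 0.5378364  -0.01151444  0.19074629] [7.88730363e-04 8.71130175e-01 4.91050401e-01 1.04874778e-03] [ 5.2855785   1.60066099 -8.94103332] [ 0.17456575 -0.97790407  0.00419374] 0.013332370185721877
```

View pics/t9.png

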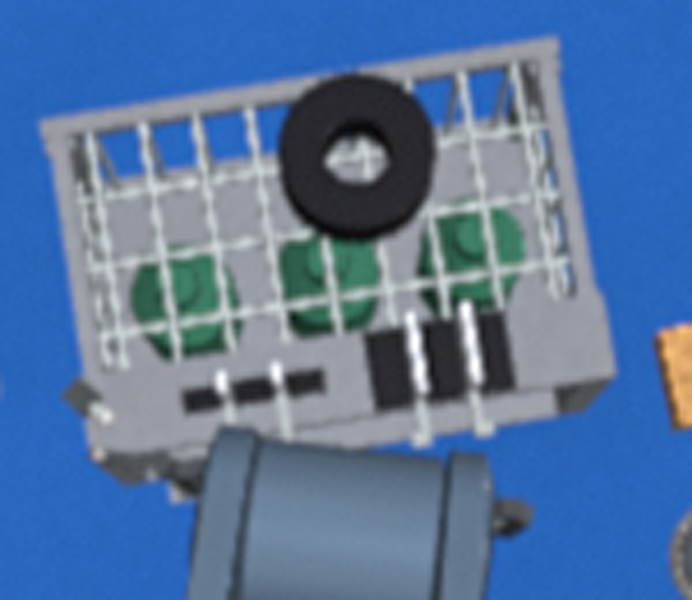

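Gate is opening with a small force (leaf no longer under the header's front). Continuing.

{"name": "servo_tool", "arguments": {
  "dr": [
    [0, 0, -0.06],
    [0, 0, -0.12],
    [0, 0, -0.18],
    [0, 0, -0.24],
    [0, 0, -0.3]
  ],
  "xyz": [
    [-0.0069, 0.0045, 0],
    [-0.0136, 0.0093, 0],
    [-0.0199, 0.0146, 0],
    [-0.0259, 0.0202, 0],
    [-0.0316, 0.0262, 0]
  ],
  "fingers": [0, 0, 0, 0, 0]
}}

```text
time: 9.55
tcp_pos: [0.5064, 0.0144, 0.1908]
tool_rot: [0.001, 0.934, 0.356, 0.001]
ft_force: [7.0, -1.6, -10.7]
grip_width: 0.0135
```

{"name": "servo_tool", "arguments": {
  "dr": [
    [0, 0, -0.06],
    [0, 0, -0.12],
    [0, 0, -0.18],
    [0, 0, -0.24],
    [0, 0, -0.3]
  ],
  "xyz": [
    [-0.0053, 0.0063, 0],
    [-0.0102, 0.0129, 0],
    [-0.0147, 0.0198, 0],
    [-0.0188, 0.0269, 0],
    [-0.0225, 0.0343, 0]
  ],
  "fingers": [0, 0, 0, 0, 0]
}}

```text
time: 9.97
tcp_pos: [0.4842, 0.0482, 0.1907]
tool_rot: [0.001, 0.977, 0.213, 0.001]
ft_force: [5.7, -4.6, -11.5]
grip_width: 0.0132
```

{"name": "servo_tool", "arguments": {
  "dr": [
    [0, 0, -0.06],
    [0, 0, -0.12],
    [0, 0, -0.18],
    [0, 0, -0.24],
    [0, 0, -0.3]
  ],
  "xyz": [
    [-0.0032, 0.0076, 0],
    [-0.0059, 0.0154, 0],
    [-0.0082, 0.0233, 0],
    [-0.01, 0.0313, 0],
    [-0.0113, 0.0394, 0]
  ],
  "fingers": [0, 0, 0, 0, 0]
}}

```text
time: 10.38
tcp_pos: [0.4728, 0.088, 0.1907]
tool_rot: [0.001, 0.998, 0.064, 0.001]
ft_force: [5.0, -5.9, -9.9]
grip_width: 0.0134
```

{"name": "servo_tool", "arguments": {
  "dr": [
    [0, 0, -0.06],
    [0, 0, -0.12],
    [0, 0, -0.18],
    [0, 0, -0.24],
    [0, 0, -0.3]
  ],
  "xyz": [
    [-0.0008, 0.0082, 0],
    [-0.0011, 0.0164, 0],
    [-0.001, 0.0247, 0],
    [-0.0003, 0.0329, 0],
    [0.0008, 0.041, 0]
  ],
  "fingers": [0, 0, 0, 0, 0]
}}

```text
time: 10.8
tcp_pos: [0.4736, 0.1289, 0.1907]
tool_rot: [0.001, 0.996, -0.086, 0.001]
ft_force: [5.4, -7.4, -8.8]
grip_width: 0.0133
```

{"name": "servo_tool", "arguments": {
  "dr": [
    [0, 0, -0.04],
    [0, 0, -0.07],
    [0, 0, -0.07],
    [0, 0, -0.07],
    [0, 0, -0.07]
  ],
  "xyz": [
    [0.001, 0.0054, 0],
    [0.0019, 0.0094, 0],
    [0.0019, 0.0094, 0],
    [0.0019, 0.0094, 0],
    [0.0019, 0.0094, 0]
  ],
  "fingers": [0, 0, 0, 0, 0]
}}

```text
time: 11.22
tcp_pos: [0.4756, 0.1381, 0.1907]
tool_rot: [0.001, 0.993, -0.119, 0.001]
ft_force: [5.1, -5.3, -8.4]
grip_width: 0.0129
```

```bash
python3 look.py top t10 185 80 335 210; python3 look.py wrist w10;python3 look.py scene s10 170 130 330 270
```

```text
11.2167 [0.47555512 0.13813518 0.19072505] [ 5.64626043e-04  9.92899464e-01 -1.18950606e-01  1.04322173e-03] [ 5.14095654 -5.29653817 -8.4479473 ] [-0.93940128 -0.59296758  0.03091619] 0.012925464291068368
11.2667 [0.47554079 0.13810968 0.19073861] [ 5.43828631e-04  9.92893832e-01 -1.18997771e-01  1.03594581e-03] [ 3.13006592 -5.27536625 -8.12427312] [-0.94095121 -0.63391878  0.08121849] 0.013450874527904036
11.3167 [0.47556289 0.13808877 0.19075537] [ 5.47489071e-04  9.92895343e-01 -1.18984929e-01  1.06048604e-03] [ 3.73171053 -5.46524439 -7.85126692] [-0.88626114 -0.66050253  0.04437051] 0.013345361539418827
```

View pics/t10.png

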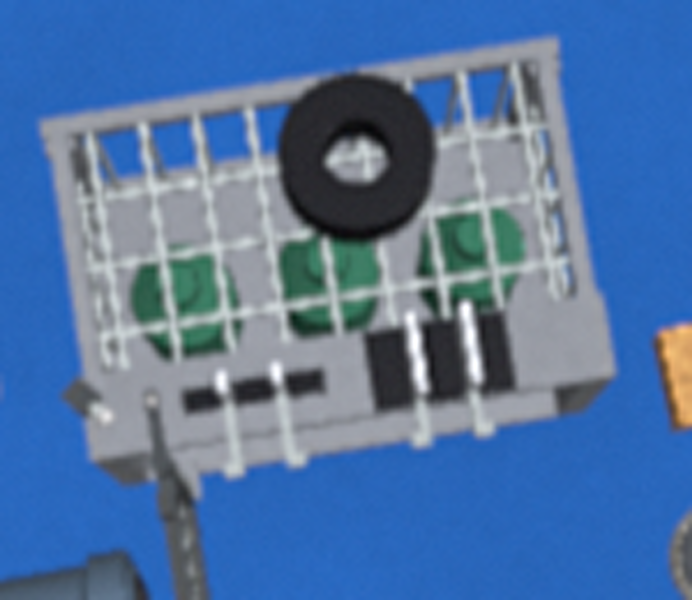

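View pics/w10.png

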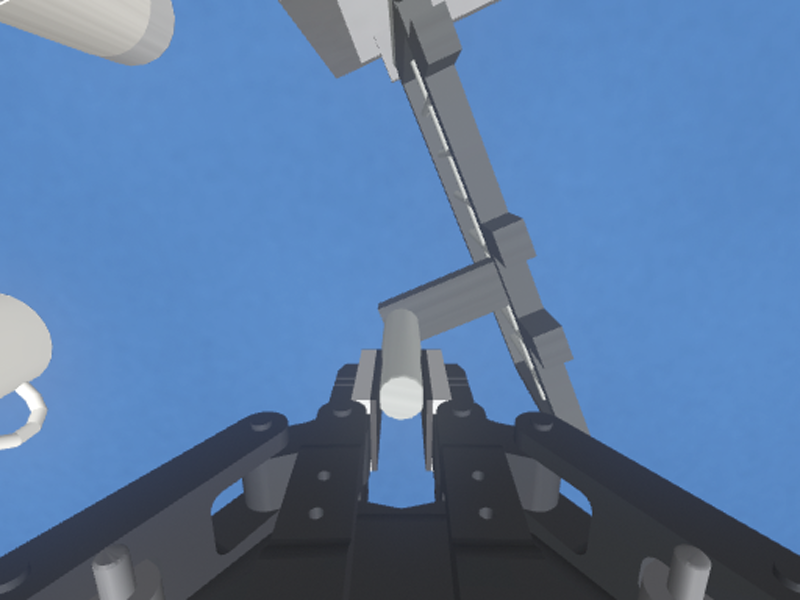

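View pics/s10.png

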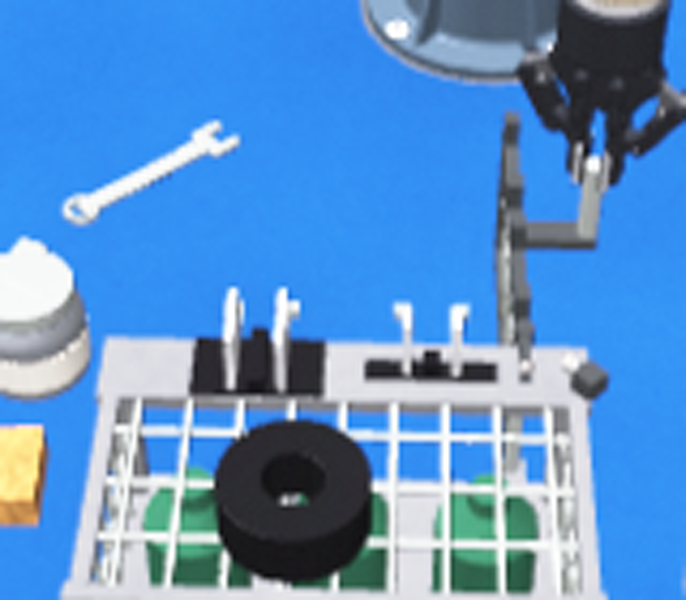

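```bash
python3 - <<'E'
from workcell import *
s=read_state();print(s["time"],abs(s["joint_vel"]).max(),s["tcp_pos"]);print(job_done())
E
```

```text
11.3667 0.0015911234922041952 [0.4755721  0.1380556  0.19075409]
the job is handed in; nothing more can be done
None
```

I pinched the wide catch fully first, then the narrow one. I then gripped the pull post, swung the gate past its detent and handed in at 11.4 s with the arm still holding it.

**Catches:** After each release, the pictures showed both pairs of jaws squeezed evenly and staying in. While squeezing at 60 N the gripper read 33–34 mm, against the 40 mm expected for fully squeezed jaws. The jaw positions in the wide-catch picture matched 40 mm to about 1–2 mm. I put the low reading down to give in the fingers but did not confirm that.

**Gate:** From the position of the gripper I work out an angle of about 1.56 rad, and the top and scene pictures show the gate about square to the cage front. At hand-in the joint speeds were below 0.002 rad/s.

**Forces and other items:** The readings at the end of each move never passed about 15 N at the wrist. The bystanders visible in the last pictures (spool, wrench, mug and the rest near the cage) looked untouched. The hammer was outside those pictures, so I did not check it at the end.

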